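Load the tube mixer and add four clicks

ROBOT

A 6-joint arm with a two-finger parallel gripper is mounted at the origin on a cart in front of the work surface, level with it; the furniture and walls round the work are solid. World frame = base frame: x ahead of the robot, y to its left, z up, the work surface at z = 0. Lengths are in m, angles in degrees, forces in N, time in s.
With the tool pointing down it reaches from about 0.375 to 0.9 m from the base axis. Payload 3.1 kg.
Tool frame: the origin (TCP) lies at the very end of the fingers, on their centre line; the grasp point (between the pads) lies 19 mm behind it (grasp_offset is the distance from the TCP to the grasp point, in m); z points along the fingers, y is the direction in which the jaws open and shut (so a half turn about z gives the same grasp; the last joint's range is limited). The gripper opens to 87 mm and grips with 3 to 60 N. Pads are 19 mm wide; open, the fingers measure 117 mm over their backs; the gripper's body (75 mm by 190 mm) begins 51 mm behind the grasp point.
Start: joints at [-85.399, 30.224, 82.088, -0, 67.689, -10.227], TCP at [0.16, -0.604, 0.189] pointing down, gripper open.
Joint ranges: [-176.69, 176.69], [-43.24, 126.21], [12.49, 139.97], [-82, 262], [0, 151.66], [-163.58, 163.58]. Speed limits (degrees/s): [159.86, 159.86, 180, 180, 180, 180].

INTERFACE

Orientations are given as a 3x3 rotation matrix whose columns are the frame's x, y, z axes.
In Python, from rig import * gives the robot as it stands. The module is installed in compiled form; this text tells all that it offers.
- The arm moves only by the tool play_rows, never from a script. Its argument "plan" is a list that holds one entry, the list of rows, each a list of 7 numbers: the shift along the world's x, y, z each as a share of 5 cm, from -1 to 1, then the turn, a rotation vector about the world's x, y, z each as a share of pi rad, from -1 to 1, then the gripper's target within -1 to 1 (fully open at 1, half-way at 0, shut at -1). A call has 1 to 12 rows; each row shifts and turns the commanded pose from where the row before left it; what a row does not reach is not made up. A row lasts 1/10 s, in which the tool goes at most 50 mm and 8.59 degrees, less where a joint would pass 70% of its speed; a pose out of reach is approached as far as the arm can. A call with a number of a shift or a turn outside -1 to 1 is refused whole. A call with a gripper value outside its range is refused whole. The fingers move at their own pace and stop on an object; the grip force is fixed at half the most. Time passes only in rows, so rows that do not move let the fingers close. It gives the time, the measured TCP pose, the force and the opening at its end, in the units of the state.
- read_state(): the state, without advancing time (a new reading comes with each control period).
- capture(name): name is "side" or "top"; returns the picture (480x640x3 uint8, red, green, blue); there is no depth.
- camera_params(name): a dict with "intrinsics" (3x3 intrinsics, pixels), "R" (3x3) and "t" (3): a world point X has camera coordinates R X + t. Camera axes: x right, y down, z forward; pixel columns grow to the right and rows downward; lengths in m; the calibration is good to about 2 mm. A picture is of the moment at which its call begins. camera_params takes no time and is no camera call.
- hand_in(): hands the job in, once; it reports no verdict.
The state is a dict: "time_s": time; "joint_positions": joint angles; "qvel": joint speeds; "tau": joint torques, N m; "position": TCP position; "tcp_rot": TCP orientation; "force": force on the tool from outside, world axes, zero at the start; "moment": the same for the moment, N m; "opening": opening from 0.0 (shut) to 1.0 (fully open).
Only numpy, scipy, OpenCV 4.12 (cv2) and the standard library are available. Lean on these libraries where they do the work, as an engineer would, in place of code of your own. Each camera call takes 0.05 s, during which the arm holds its last target. There are 200 camera calls.

TASK

Without tipping it over, hang the red-capped tube in the slotted holder plate of the tube mixer, so that its body stands upright in the slot and its cap rests flat on the plate behind the small raised lips, and let it go. Then add four minutes of mixing time: turn the black dial exactly four clicks clockwise (seen from above) from where it stands, and let go. Leave the other tubes, the tin and the beaker where they are.

Things in the scene. Friction and masses are not known exactly. Their poses are not given: they have to be found in the camera images.
- mixer: tube mixer, fixed: grey base 150 (x) x 250 (y), 16 mm high; origin at the centre of its underside on the bench, x to its back, y to its left, z up; front = its -x. Its right half (centre y = -70) is a white block 120 x 100, top at z = 72, with the dial (axis at x = -5, y = -70); on its left a column at the back carries an aluminium holder plate (seat at x = -10, y = 68)
- seat (a point): centre of the tube's seat at the slot's inner end, level with the plate's top face, 112 mm above the bench; axes as the mixer's. Plate 6 thick, 69 wide; slot 31 wide, open to the front (-x); prongs end, rounded, 31 mm in front of the seat; slot's back wall 15.5 behind it. Under the slot it is free down to the base, 16 above the bench; above the plate only the lips and two low screws stand
- dial_top (a point): centre of the dial's top face, on its upright axis, 100 mm above the bench. The dial is a round black knob 42 mm in diameter and 27 high (its foot is at the block's top, 72 mm above the bench), with free space all round above the block
- dial_mark (a point): end of the white pointer line on top of the dial, 16 mm from the dial's axis; it turns with the dial
- dial (a joint): dial angle in rad, growing clockwise seen from above. Eight click stops at 0, 0.524, 1.047 ... 3.665, 30 degrees apart, a black tick on the block at each; end stops just beyond. At 0 the pointer points 105 degrees anticlockwise from the mixer's x. Starts at one of the first four stops. A spring ball holds it: just under 0.1 N m turns it, past half way it snaps to the next stop
- tube_red: tube with the red cap, standing upright and loose on the bench: clear body 28 mm in diameter, cap 34 mm in diameter and 14 high with its underside 94 mm and its top 108 mm above the origin, which is the centre of the tube's foot; z up along the tube; about 20 to 36 g. The cap does not unscrew
- tube_blue: like tube_red with a blue cap; a bystander
- tube_white: like tube_red with a white cap; a bystander
- tin: blue flat tin 42 x 60 x 19 mm lying on the bench; origin at the centre of its underside; a bystander
- beaker: glass beaker, 55 mm in diameter, 70 high; origin at the centre of its foot; a bystander
- lip_left (a point): top of the left lip, 3 mm above the plate. Two small dark steel lips, one on each prong (mirrored about the slot), stand on a circle round the seat, 19.5 to 23.5 mm from its centre, ahead and to the sides: the cap must come in over them and down behind them
Not all that is in view belongs to the job. Leave any brown or pink look-alike of the tube_red alone.

How it is judged:
By the outcome, as a careful person would: the job done as asked, in the order asked, and still so for the second after the job is handed in, with the robot touching nothing.
It also fails if it takes over 54 s, if anything falls off the work surface, if the arm or the gripper's body presses on something with over 40 N, if the wrist force passes 120 N, or if a joint passes its speed limit or range.

## Working session

There is one attempt and no reset: what is moved stays moved. The work goes in short steps, Python scripts to look and compute and a tool call to move; the robot and the scene stay as the last step left them, time stands still between calls to the robot, and variables do not carry over. Pictures are saved under pics/ and viewed, about 8 in all and at most 12, crops included, and the job is handed in when it is done.

Besides the shell and the picture viewer there is one more tool, called after "Emit:" by a JSON object that holds its "method" and its "body", one argument or row to a line. play_rows: Moves the arm, as the interface text tells. Its arguments: {"type":"object","properties":{"plan":{"type":"array"}},"required":["plan"]}

```bash
mkdir -p pics; python3 - <<'E'
from rig import *
import cv2,numpy as np
for n in("side","top"):
    cv2.imwrite(f"pics/{n}0.png",capture(n)[:,:,::-1]); p=camera_params(n); print(n,p["intrinsics"],p["R"],p["t"], -np.array(p["R"]).T@p["t"])
s=read_state(); print(s["time_s"],s["position"],s["tcp_rot"],s["opening"])
E
```

```text
side [[518.56082346   0.         312.93602632]
 [  0.         518.56082346 246.61458412]
 [  0.           0.           1.        ]] [[-0.99601604 -0.08840145  0.01171439]
 [-0.06799998  0.66794842 -0.7410944 ]
 [ 0.05768921 -0.73893849 -0.67129864]] [0.52138007 0.03698055 1.33794188] [0.44463278 1.01004641 0.91945699]
top [[546.106449     0.         320.49483521]
 [  0.         546.106449   241.62244619]
 [  0.           0.           1.        ]] [[ 0.02020022 -0.99924953 -0.03305029]
 [-0.99035263 -0.01546578 -0.13770428]
 [ 0.13708979  0.0355131  -0.98992182]] [0.10143463 0.54104143 1.14966846] [0.37616499 0.06889784 1.21593806]
0.1 [ 0.15993165 -0.60344505  0.18766886] [[ 9.66687188e-01  2.55960653e-01 -1.57323650e-04]
 [ 2.55960471e-01 -9.66685310e-01  1.93633270e-03]
 [ 3.43542521e-04 -1.91209665e-03 -9.99998113e-01]] 1.000441701261135
```

View pics/side0.png

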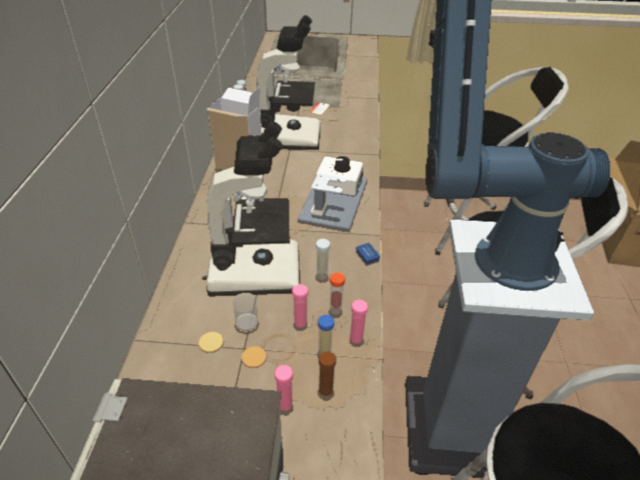

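View pics/top0.png

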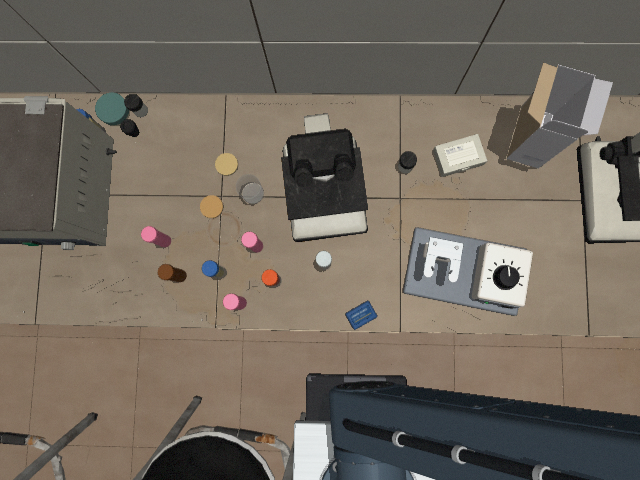

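Top view: the red cap is at (270,278), with blue (210,268), white (323,260), brown (168,272) and pink tubes (250,240), (233,301) and (150,235) as look-alikes. The mixer plate is near (440,260) and the dial near (506,275). In the side view the red cap is at (337,280) and the brown one at (327,360). I choose the red one and check it in a close crop.

```bash
python3 - <<'E'
import cv2,numpy as np
t=cv2.imread("pics/top0.png");s=cv2.imread("pics/side0.png")
r=lambda i,x,y,w,h,k:cv2.resize(i[y:y+h,x:x+w],None,fx=k,fy=k,interpolation=cv2.INTER_CUBIC)
a=r(t,400,222,136,98,4) # 544x392
b=r(t,250,255,50,50,4)   #200
c=r(s,312,265,50,50,4)
d=r(s,295,150,75,80,2.5)   
o=np.zeros((600,760,3),np.uint8)
o[:392,:544]=a;o[:200,550:750]=b;o[200:400,550:750]=c
o[400:600,:188]=d[:200,:188]
cv2.imwrite("pics/crop1.png",o)
h=cv2.cvtColor(t,cv2.COLOR_BGR2HSV)
m=((h[...,0]<12)&(h[...,1]>190)&(h[...,2]>150)).astype(np.uint8); print(cv2.connectedComponentsWithStats(m)[2:])
h=cv2.cvtColor(s,cv2.COLOR_BGR2HSV)
m=((h[...,0]<12)&(h[...,1]>190)&(h[...,2]>130)).astype(np.uint8); print(cv2.connectedComponentsWithStats(m)[2:])
E
```

```text
(array([[     0,      0,    640,    480, 307066],
       [   262,    270,     16,     15,    134]], dtype=int32), array([[319.52199527, 239.48368755],
       [269.09701493, 276.88059701]]))
(array([[     0,      0,    640,    480, 307073],
       [   331,    274,     13,     12,    127]], dtype=int32), array([[319.49277208, 239.48345833],
       [336.97637795, 279.49606299]]))
```

View pics/crop1.png

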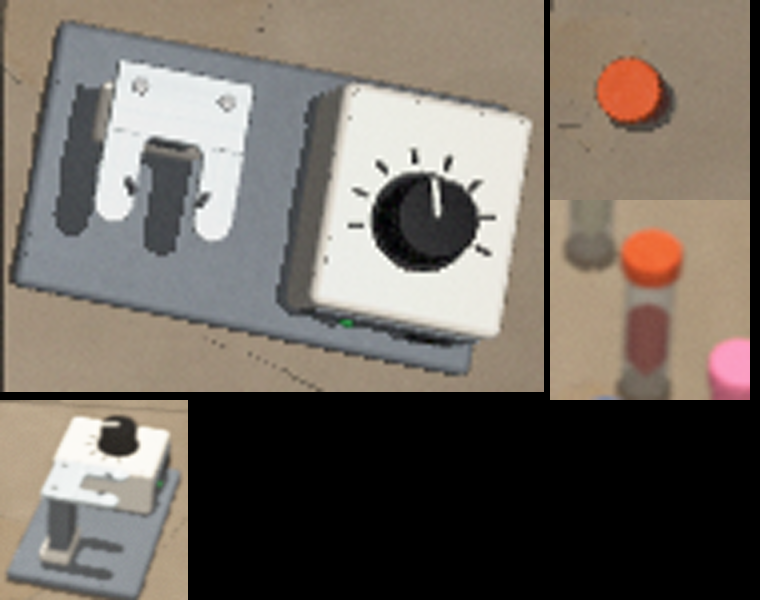

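The crop confirms the plain red-orange cap on a clear tube. The mixer is yawed roughly -10°. The pointer is about 15° anticlockwise of the mixer's x, which is stop 3.

```bash
cat > h.py <<'E'
from rig import *
import numpy as np, cv2
from scipy.optimize import least_squares
P={n:camera_params(n) for n in("side","top")}
def proj(n,X):
    p=P[n]; c=np.asarray(X)@np.array(p["R"]).T+p["t"]; c=c@np.array(p["intrinsics"]).T; return c[...,:2]/c[...,2:]
def ray(n,uv,z):
    p=P[n]; R=np.array(p["R"]); o=-R.T@p["t"]; d=R.T@np.linalg.solve(p["intrinsics"],[*uv,1]); return o+d*(z-o[2])/d[2]
def mix(q,X):
    c,s=np.cos(q[2]),np.sin(q[2]); X=np.asarray(X,float); return X@np.array([[c,s,0],[-s,c,0],[0,0,1]])+[q[0],q[1],0]
E
python3 - <<'E'
from h import *
M=np.array([[-.075,.125,.016],[.075,.125,.016],[-.075,-.125,.016],[-.005,-.07,.1],[-.041,.093,.112],[-.041,.043,.112],[.0055,.068,.112]])
U=np.array([[15,283],[62,22],[467,374],[437.5,218],[112,221],[213,241],[173,140]])/4+[400,222]-.4
f=lambda q:(proj("top",mix(q,M))-U).ravel()
r=least_squares(f,[.4,-.25,-.17],loss="soft_l1");q=r.x;print(q[:2],np.degrees(q[2]));print(np.round(r.fun.reshape(-1,2),1))
for n,X in dict(seat=[-.01,.068,.112],dial=[-.005,-.07,.1]).items(): X=mix(q,X);print(n,X,proj("top",X),proj("side",X))
m=ray("top",np.array([432,178])/4+[399.6,221.6],.1)-mix(q,[-.005,-.07,.1]);print("mark",np.linalg.norm(m[:2]),np.degrees(np.arctan2(m[1],m[0])-q[2]))
print("lips",[ (ray("top",np.array(u)/4+[399.6,221.6],.115)) for u in ((130,186),(202,200))])
a=ray("top",(269.9,277.1),.108);b=ray("side",(337.1,276.8),.108);print("red",a,b)
E
```

```text
[ 0.48441    -0.20645931] -10.257624904540188
[[-0.4  0.3]
 [-0.1 -1.1]
 [ 1.4  0.4]
 [ 0.2 -0.4]
 [-0.4  0.1]
 [-0.9  0. ]
 [ 0.6  0.2]]
seat [ 0.4866789  -0.13776541  0.112     ] [442.17089412 264.33031983] [331.60271983 182.89023462]
dial [ 0.4670247  -0.27445013  0.1       ] [509.19742501 275.72287154] [341.1522868  159.45777521]
mark 0.019676152889073057 18.085139134666044
lips [array([ 0.47843123, -0.11703121,  0.115     ]), array([ 0.47200894, -0.15284338,  0.115     ])]
red [0.45502697 0.21029355 0.108     ] [0.4529514  0.20963246 0.108     ]
```

Emit:
{"method": "play_rows", "body": {
  "plan": [
    [[0.6,0.76,0.2,0,0,0.045,1],[0.6,0.76,0.2,0,0,0.045,1],[0.6,0.76,0.2,0,0,0.045,1],[0.65,0.76,0.2,0,0,0.045,1],[0.65,0.76,0.2,0,0,0.045,1],[0.7,0.76,0.2,0,0,0.045,1],[0.7,0.76,0.1,0,0,0.045,1],[0.7,0.76,0,0,0,0.045,1],[0,0,0,0,0,0,1]]
  ]
}}

```text
time_s: 1.0
position: [0.4175, -0.3008, 0.2525]
tcp_rot: [[0.171, 0.985, 0.001], [0.985, -0.171, 0.003], [0.003, 0.001, -1.0]]
force: [-1.9, -0.1, -0.1]
opening: 0.997
```

Emit:
{"method": "play_rows", "body": {
  "plan": [
    [[0.06,0.85,0,0,0,0,1],[0.06,0.85,0,0,0,0,1],[0.06,0.85,0,0,0,0,1],[0.06,0.85,0,0,0,0,1],[0.06,0.85,0,0,0,0,1],[0.06,0.85,0,0,0,0,1],[0.06,0.85,0,0,0,0,1],[0.06,0.85,-0.2,0,0,0,1],[0.06,0.85,-0.4,0,0,0,1],[0.06,0.85,-0.4,0,0,0,1],[0.06,0.85,-0.4,0,0,0,1],[0.06,0.87,-0.4,0,0,0,1]]
  ]
}}

```text
time_s: 2.2
position: [0.4507, 0.2057, 0.1615]
tcp_rot: [[0.182, 0.983, -0.0], [0.983, -0.182, -0.001], [-0.001, 0.0, -1.0]]
force: [0.7, -0.7, 0.5]
opening: 1.003
```

Emit:
{"method": "play_rows", "body": {
  "plan": [
    [[0,0,0,0,0,0,1],[0,0,0,0,0,0,1]]
  ]
}}

```text
time_s: 2.4
position: [0.4499, 0.2048, 0.1616]
tcp_rot: [[0.178, 0.984, -0.002], [0.984, -0.178, -0.001], [-0.002, -0.002, -1.0]]
force: [1.0, -0.3, -0.4]
opening: 0.998
```

```bash
python3 - <<'E'
from h import *
s=read_state();print(s["position"],s["time_s"])
i=capture("side")[:,:,::-1]; j=capture("top")[:,:,::-1]
r=lambda i,x,y,w,h,k:cv2.resize(i[y:y+h,x:x+w],None,fx=k,fy=k,interpolation=cv2.INTER_CUBIC)
cv2.imwrite("pics/c2.png",np.hstack([r(i,290,220,95,115,4),r(j,220,220,95,115,4)]))
E
```

```text
[0.44994146 0.20477071 0.16161712] 2.4
```

View pics/c2.png

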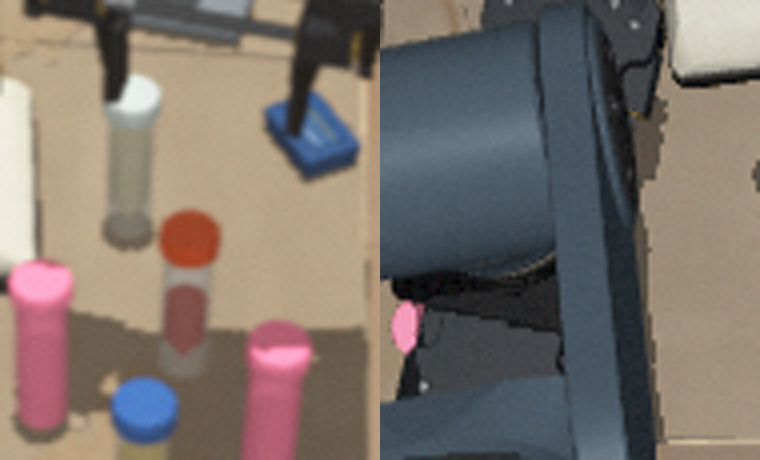

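The side view shows the red cap at (337,278). The fingertips are at (319,245) and (364,254), above and behind it, and the arm blocks the top view. I shift +4/+5 mm, descend and partly close.

Emit:
{"method": "play_rows", "body": {
  "plan": [
    [[0.08,0.1,0,0,0,0,1],[0,0,-0.4,0,0,0,1],[0,0,-0.4,0,0,0,1],[0,0,-0.3,0,0,0,0.1],[0,0,-0.17,0,0,0,0.1],[0,0,0,0,0,0,0.1],[0,0,0,0,0,0,0.1],[0,0,0,0,0,0,0.1]]
  ]
}}

```text
time_s: 3.3
position: [0.4555, 0.2098, 0.0999]
tcp_rot: [[0.181, 0.984, 0.002], [0.984, -0.181, 0.0], [0.001, 0.002, -1.0]]
force: [-1.1, -0.1, 0.6]
opening: 0.632
```

```bash
python3 - <<'E'
from h import *
s=read_state();p=s["position"];print(p,s["time_s"],s["opening"])
i=capture("side")[:,:,::-1]
cv2.imwrite("pics/c3.png",cv2.resize(i[240:330,295:380],None,fx=6,fy=6,interpolation=cv2.INTER_CUBIC))
y=s["tcp_rot"][:,1]
for d in(-.024,0,.024):print((proj("side",p+d*y)-[295,240])*6)
print((proj("side",[.454,.21,.108])-[295,240])*6)
E
```

```text
[0.45548133 0.20983607 0.09987038] 3.3 0.632374659054637
[308.5374466  249.43305001]
[244.73474865 236.24997211]
[181.43641054 223.17110633]
[249.67857654 221.31055198]
```

View pics/c3.png

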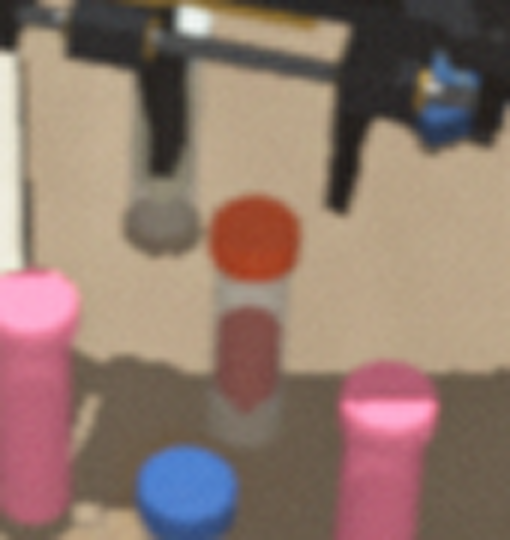

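```bash
python3 - <<'E'
from h import *
c=lambda X:(proj("side",X)-[295,240])*6
print("foot",c([.454,.21,0]), "captop",c([.454,.21,.108]))
print("earlier tcp", (proj("side",[.45,.2048,.1616])-[290,220])*4, "seen mid 206,117")
for u in ((163,175),(338,212)):
    w=np.array(u)/6+[295,240]; print([ray("side",w,z).round(4) for z in(.1,.12,.14)])
s=read_state();print(s["joint_positions"],s["tcp_rot"])
E
```

```text
foot [237.9031937  416.40481298] captop [249.67857654 221.31055198]
earlier tcp [198.75715267 150.44906832] seen mid 206,117
[array([0.4877, 0.1811, 0.1   ]), array([0.4867, 0.2013, 0.12  ]), array([0.4856, 0.2216, 0.14  ])]
[array([0.4218, 0.194 , 0.1   ]), array([0.4224, 0.2139, 0.12  ]), array([0.4229, 0.2339, 0.14  ])]
[1.19587696e+01 2.85482175e+01 1.04673426e+02 2.32139586e-03
 4.66615253e+01 2.23430813e+01] [[ 1.80276347e-01  9.83613991e-01  1.98872769e-03]
 [ 9.83615674e-01 -1.80277568e-01  4.51343095e-04]
 [ 8.02470375e-04  1.87477724e-03 -9.99997921e-01]]
```

```bash
python3 - <<'E'
from h import *
s=read_state();p=s["position"];R=s["tcp_rot"];y=R[:,1];z=R[:,2]
k=4
i=capture("side")[:,:,::-1]; o=np.array([290,150]); im=cv2.resize(i[150:300,290:490],None,fx=k,fy=k,interpolation=cv2.INTER_CUBIC)
def mk(X,c): cv2.circle(im,tuple(int(v) for v in (proj("side",X)-o)*k),3,c,-1)
for h,c in((0,(0,255,0)),(.02,(0,255,255)),(.07,(255,0,255))):
    for d in(-.033,0,.033): mk(p-h*z+d*y,c)
for h in (.1,.15,.2,.25): mk(p-h*z,(255,255,0))
for h in (0,.1,.2): mk(np.array([0,0,h]),(255,255,255))
cv2.imwrite("pics/c4.png",im); print(s["opening"])
E
```

```text
0.6003227131189516
```

View pics/c4.png

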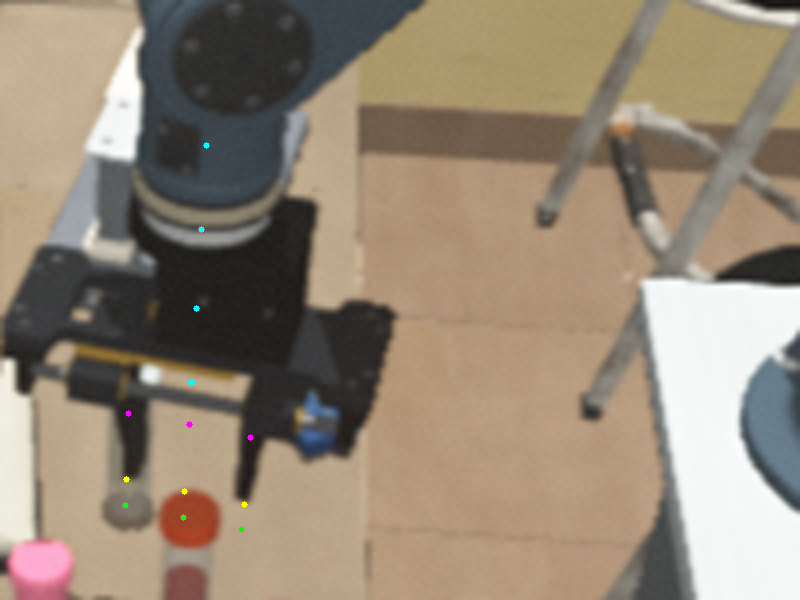

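```bash
python3 - <<'E'
from h import *
print("base",proj("side",np.array([[0,0,0],[0,-.022,0],[0,0,.02]])))
i=cv2.imread("pics/side0.png")
a=cv2.resize(i[200:320,440:600],None,fx=3,fy=3)
for r in(.05,.08,.095):
    t=np.linspace(0,2*np.pi,60);q=proj("side",np.c_[r*np.cos(t),r*np.sin(t),0*t]);cv2.polylines(a,[((q-[440,200])*3).astype(np.int32)],True,(0,0,255))
cv2.imwrite("pics/c5.png",a)
E
```

```text
base [[515.01302588 260.94754344]
 [513.33189806 255.14840315]
 [517.15310793 255.28991675]]
```

View pics/c5.png

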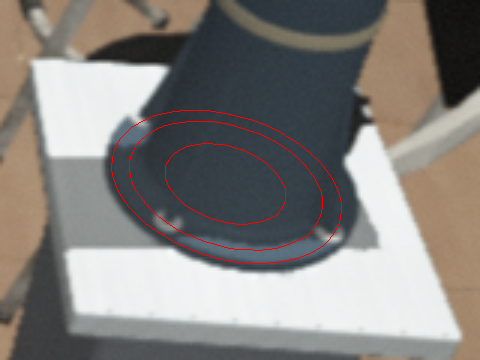

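The robot base circle agrees with the camera to about 2 px, so the apparent offset of the fingertips can only be in height. Laterally the fingers are centred on the cap, so closing is safe either way.

Emit:
{"method": "play_rows", "body": {
  "plan": [
    [[0,0,-0.04,0,0,0,0],[0,0,0,0,0,0,-0.1],[0,0,0,0,0,0,-0.2],[0,0,0,0,0,0,-0.3],[0,0,0,0,0,0,-0.4],[0,0,0,0,0,0,-0.6],[0,0,0,0,0,0,-1],[0,0,0,0,0,0,-1]]
  ]
}}

```text
time_s: 4.2
position: [0.4545, 0.2099, 0.097]
tcp_rot: [[0.18, 0.984, -0.0], [0.984, -0.18, 0.0], [-0.0, -0.0, -1.0]]
force: [1.0, -0.1, -0.1]
opening: 0.118
```

```bash
python3 - <<'E'
from h import *
s=read_state();p=s["position"];print(p,s["time_s"],s["opening"]*87,s["force"])
i=capture("side")[:,:,::-1]
cv2.imwrite("pics/c6.png",cv2.resize(i[240:330,295:380],None,fx=6,fy=6,interpolation=cv2.INTER_CUBIC))
E
```

```text
[0.4545443  0.20985119 0.0969691 ] 4.2 10.223611264918553 [ 1.00393819 -0.1124058  -0.10073923]
```

View pics/c6.png

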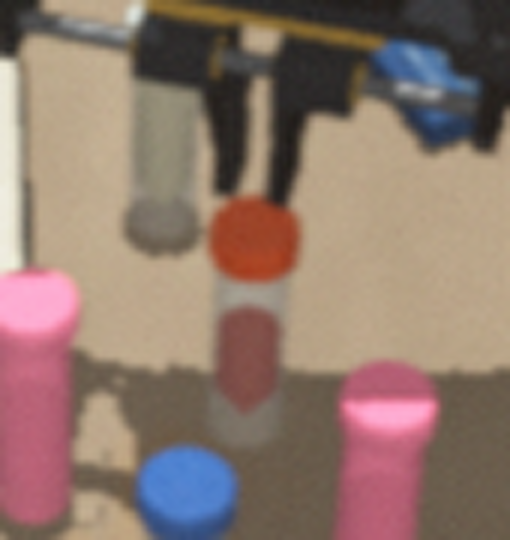

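The fingers closed to 10 mm without touching anything, and the tips sit above the cap. So the real fingertips are 20–30 mm higher than the reported TCP. I'll find the exact offset with a gentle touch on the cap top.

Emit:
{"method": "play_rows", "body": {
  "plan": [
    [[0,0,-0.04,0,0,0,-1],[0,0,-0.04,0,0,0,-1],[0,0,-0.04,0,0,0,-1],[0,0,0,0,0,0,-1]]
  ]
}}

```text
time_s: 4.65
position: [0.4543, 0.2098, 0.0906]
tcp_rot: [[0.18, 0.984, -0.001], [0.984, -0.18, -0.0], [-0.0, -0.001, -1.0]]
force: [-0.1, 0.1, -0.5]
opening: 0.004
```

Emit:
{"method": "play_rows", "body": {
  "plan": [
    [[0,0,-0.03,0,0,0,-1],[0,0,0,0,0,0,-1]]
  ]
}}

```text
time_s: 4.85
position: [0.4545, 0.2098, 0.0893]
tcp_rot: [[0.18, 0.984, -0.0], [0.984, -0.18, -0.0], [-0.0, -0.0, -1.0]]
force: [0.9, 0.8, 0.3]
opening: 0.007
```

Emit:
{"method": "play_rows", "body": {
  "plan": [
    [[0,0,-0.03,0,0,0,-1],[0,0,0,0,0,0,-1]]
  ]
}}

```text
time_s: 5.05
position: [0.4545, 0.2098, 0.0879]
tcp_rot: [[0.18, 0.984, -0.0], [0.984, -0.18, -0.0], [-0.0, -0.0, -1.0]]
force: [0.3, 0.5, 0.1]
opening: 0.008
```

Emit:
{"method": "play_rows", "body": {
  "plan": [
    [[0,0,-0.03,0,0,0,-1],[0,0,0,0,0,0,-1]]
  ]
}}

```text
time_s: 5.25
position: [0.4545, 0.2098, 0.0864]
tcp_rot: [[0.18, 0.984, -0.0], [0.984, -0.18, -0.0], [-0.0, -0.0, -1.0]]
force: [0.8, -0.5, 0.7]
opening: 0.007
```

Emit:
{"method": "play_rows", "body": {
  "plan": [
    [[0,0,-0.03,0,0,0,-1],[0,0,0,0,0,0,-1]]
  ]
}}

```text
time_s: 5.45
position: [0.4545, 0.2098, 0.0848]
tcp_rot: [[0.18, 0.984, -0.0], [0.984, -0.18, -0.0], [-0.0, -0.0, -1.0]]
force: [0.1, -0.1, 1.1]
opening: 0.007
```

```bash
python3 - <<'E'
from h import *
s=read_state();p=s["position"];print(p,s["time_s"],s["opening"]*87,s["force"])
i=capture("side")[:,:,::-1]
cv2.imwrite("pics/c7.png",cv2.resize(i[240:330,295:380],None,fx=6,fy=6,interpolation=cv2.INTER_CUBIC))
E
```

```text
[0.45445422 0.20982904 0.08483077] 5.45 0.6014267965485046 [ 0.05620321 -0.09303402  1.14424489]
```

View pics/c7.png

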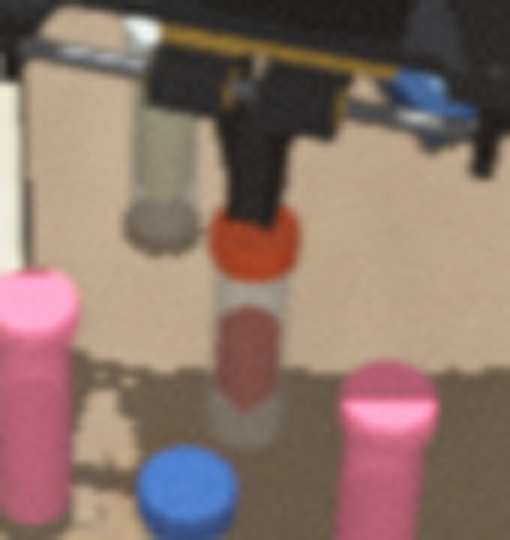

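The side view shows the closed tips (lower edge 255,225) in front of the cap top (255,222) and still a few mm above it, so the offset is about 30 mm. I continue the touch.

Emit:
{"method": "play_rows", "body": {
  "plan": [
    [[0,0,-0.04,0,0,0,-1],[0,0,-0.03,0,0,0,-1],[0,0,0,0,0,0,-1]]
  ]
}}

```text
time_s: 5.8
position: [0.4543, 0.2098, 0.0812]
tcp_rot: [[0.18, 0.984, -0.001], [0.984, -0.18, -0.0], [-0.0, -0.001, -1.0]]
force: [-0.3, 0.1, 0.1]
opening: 0.005
```

Emit:
{"method": "play_rows", "body": {
  "plan": [
    [[0,0,-0.025,0,0,0,-1],[0,0,0,0,0,0,-1]]
  ]
}}

```text
time_s: 6.0
position: [0.4544, 0.2098, 0.0801]
tcp_rot: [[0.18, 0.984, -0.0], [0.984, -0.18, -0.0], [-0.0, -0.0, -1.0]]
force: [0.4, 0.3, -0.5]
opening: 0.004
```

Emit:
{"method": "play_rows", "body": {
  "plan": [
    [[0,0,-0.025,0,0,0,-1],[0,0,0,0,0,0,-1]]
  ]
}}

```text
time_s: 6.2
position: [0.4545, 0.2098, 0.0789]
tcp_rot: [[0.18, 0.984, -0.0], [0.984, -0.18, -0.0], [-0.0, -0.0, -1.0]]
force: [0.0, 0.8, -0.2]
opening: 0.002
```

Emit:
{"method": "play_rows", "body": {
  "plan": [
    [[0,0,-0.025,0,0,0,-1],[0,0,0,0,0,0,-1]]
  ]
}}

```text
time_s: 6.4
position: [0.4544, 0.2098, 0.0776]
tcp_rot: [[0.18, 0.984, -0.0], [0.984, -0.18, -0.0], [-0.0, -0.0, -1.0]]
force: [0.4, -0.6, 0.1]
opening: 0.004
```

Emit:
{"method": "play_rows", "body": {
  "plan": [
    [[0,0,-0.025,0,0,0,-1],[0,0,0,0,0,0,-1]]
  ]
}}

```text
time_s: 6.6
position: [0.4544, 0.2099, 0.0764]
tcp_rot: [[0.18, 0.984, -0.0], [0.984, -0.18, -0.0], [-0.0, -0.0, -1.0]]
force: [0.5, 0.0, 0.4]
opening: 0.009
```

Emit:
{"method": "play_rows", "body": {
  "plan": [
    [[0,0,-0.025,0,0,0,-1],[0,0,0,0,0,0,-1]]
  ]
}}

```text
time_s: 6.8
position: [0.4545, 0.2098, 0.0751]
tcp_rot: [[0.18, 0.984, -0.0], [0.984, -0.18, -0.0], [-0.0, -0.0, -1.0]]
force: [-0.0, 0.3, 0.1]
opening: 0.005
```

```bash
python3 - <<'E'
from h import *
i=capture("side").astype(int)
def rep(i):
    for c in (334,336,338,340): print(c,[('R' if p[0]>110 and p[0]>2.2*p[1] else 'd' if p.max()<60 else 'm' if p[0]>1.6*p[1] else '.') +'' for p in i[262:296,c]].__str__().replace("', '",""))
rep(i)
print("start"); rep(cv2.imread("pics/side0.png")[:,:,::-1].astype(int))
E
```

```text
334 ['dddddddddddddddddmmRRRRRm.......mm']
336 ['ddddddddddddddddddmRRRRRm.....mmm.']
338 ['ddddddddddddddddddmRRRRRm......mmm']
340 ['ddddddddddddddddmmmRRRRRm.........']
start
334 ['...........mRmmRRRRRRRRRm.......mm']
336 ['...........mRRRRRRRRRRRRm.....m..m']
338 ['..........mmRRRRmRRRRRRRm.......mm']
340 ['...........mmRRRRmmRRRRRm.........']
```

Emit:
{"method": "play_rows", "body": {
  "plan": [
    [[0,0,-0.025,0,0,0,-1],[0,0,0,0,0,0,-1]]
  ]
}}

```text
time_s: 7.05
position: [0.4551, 0.21, 0.0745]
tcp_rot: [[0.18, 0.984, 0.001], [0.984, -0.18, 0.0], [0.0, 0.001, -1.0]]
force: [-1.0, 0.0, 4.3]
opening: 0.001
```

Emit:
{"method": "play_rows", "body": {
  "plan": [
    [[0,0,-0.025,0,0,0,-1],[0,0,0,0,0,0,-1]]
  ]
}}

```text
time_s: 7.25
position: [0.456, 0.2102, 0.0744]
tcp_rot: [[0.18, 0.984, 0.003], [0.984, -0.18, 0.001], [0.001, 0.003, -1.0]]
force: [-1.8, -0.2, 12.6]
opening: 0.004
```

Emit:
{"method": "play_rows", "body": {
  "plan": [
    [[0,0,-0.025,0,0,0,-1],[0,0,0,0,0,0,-1]]
  ]
}}

```text
time_s: 7.45
position: [0.457, 0.2104, 0.0744]
tcp_rot: [[0.18, 0.984, 0.006], [0.984, -0.18, 0.001], [0.002, 0.005, -1.0]]
force: [-2.8, -1.3, 22.0]
opening: 0.004
```

Contact at a reported TCP z of 0.0745 puts the real tips 33.5 mm above the reported TCP. I raise, open and descend so the tips sit 4 mm above the cap's underside (TCP z = 0.0645).

Emit:
{"method": "play_rows", "body": {
  "plan": [
    [[0,0,0.24,0,0,0,-1],[0,0,0.2,0,0,0,0.2],[0,0,0,0,0,0,0.2],[0,0,0,0,0,0,0.2],[0,0,0,0,0,0,0.2],[0,0,0,0,0,0,0.2],[0,0,0,0,0,0,0.2]]
  ]
}}

```text
time_s: 8.15
position: [0.4542, 0.2098, 0.093]
tcp_rot: [[0.18, 0.984, -0.001], [0.984, -0.18, -0.0], [-0.0, -0.001, -1.0]]
force: [0.5, 1.1, 0.0]
opening: 0.467
```

Emit:
{"method": "play_rows", "body": {
  "plan": [
    [[0,0,-0.2,0,0,0,0.2],[0,0,-0.2,0,0,0,0.2],[0,0,-0.18,0,0,0,0.2],[0,0,0,0,0,0,0.2]]
  ]
}}

```text
time_s: 8.55
position: [0.4531, 0.2095, 0.0627]
tcp_rot: [[0.18, 0.984, -0.004], [0.984, -0.18, -0.001], [-0.002, -0.004, -1.0]]
force: [-0.0, -0.3, -0.9]
opening: 0.595
```

Emit:
{"method": "play_rows", "body": {
  "plan": [
    [[0,0,0.02,0,0,0,0],[0,0,0,0,0,0,-0.1],[0,0,0,0,0,0,-0.15],[0,0,0,0,0,0,-0.2],[0,0,0,0,0,0,-0.25],[0,0,0,0,0,0,-0.4],[0,0,0,0,0,0,-1],[0,0,0,0,0,0,-1]]
  ]
}}

```text
time_s: 9.35
position: [0.4547, 0.2099, 0.0657]
tcp_rot: [[0.18, 0.984, 0.0], [0.984, -0.18, 0.0], [0.0, 0.0, -1.0]]
force: [-0.5, 0.8, 2.0]
opening: 0.375
```

```bash
python3 - <<'E'
from h import *
s=read_state();p=s["position"];print(p,s["time_s"],s["opening"]*87,s["force"])
i=capture("side")[:,:,::-1]
cv2.imwrite("pics/c8.png",cv2.resize(i[240:330,295:380],None,fx=6,fy=6,interpolation=cv2.INTER_CUBIC))
E
```

```text
[0.45466753 0.20990525 0.06569104] 9.35 32.581941689305076 [-0.50189945  0.78093068  1.96478642]
```

Emit:
{"method": "play_rows", "body": {
  "plan": [
    [[0,0,0.2,0,0,0,-1],[0,0,0.5,0,0,0,-1],[0,0,0.7,0,0,0,-1],[0,0,0.7,0,0,0,-1],[0,0,0.7,0,0,0,-1],[0,0,0.3,0,0,0,-1],[0,0,0,0,0,0,-1],[0,0,0,0,0,0,-1]]
  ]
}}

```text
time_s: 10.2
position: [0.454, 0.2097, 0.2204]
tcp_rot: [[0.18, 0.984, -0.0], [0.984, -0.18, -0.0], [-0.0, -0.0, -1.0]]
force: [0.0, 0.3, -0.8]
opening: 0.377
```

```bash
python3 - <<'E'
from h import *
s=read_state();p=s["position"];print(p,s["time_s"],s["opening"]*87,s["force"])
i=capture("side")[:,:,::-1]
f=p+[0,0,.0335-.005]
print(proj("side",f)-[295,170], proj("side",f-[0,0,.094])-[295,170])
a=cv2.resize(i[170:320,295:385],None,fx=4,fy=4,interpolation=cv2.INTER_CUBIC)
for q in (f,f-[0,0,.094]): cv2.circle(a,tuple(int(v) for v in (proj("side",q)-[295,170])*4),3,(0,255,0),1)
cv2.imwrite("pics/c9.png",a)
E
```

```text
[0.45402301 0.20972227 0.220383  ] 10.2 32.779361136344804 [ 0.01909969  0.25914127 -0.75805951]
[44.57927201 57.57815842] [42.54137855 91.35125805]
```

View pics/c9.png

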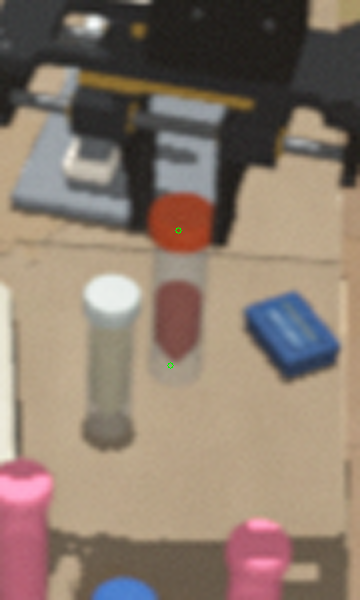

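The side view shows the tube gripped by its cap and hanging upright: cap at about (179,220) and foot at about (173,375) in the crop. The white tube and the tin are untouched. Next I travel to 60 mm in front of the seat.

Emit:
{"method": "play_rows", "body": {
  "plan": [
    [[-0.02,-0.3,0,0,0,0,-1],[-0.04,-0.6,0,0,0,0,-1],[-0.06,-0.8,0,0,0,0,-1],[-0.07,-0.8,0,0,0,0,-1],[-0.07,-0.8,0,0,0,0,-1],[-0.07,-0.8,0,0,0,0,-1],[-0.07,-0.8,0,0,0,0,-1],[-0.06,-0.8,0,0,0,0,-1],[-0.04,-0.6,0,0,0,0,-1],[-0.03,-0.24,0,0,0,0,-1],[0,0,0,0,0,0,-1]]
  ]
}}

```text
time_s: 11.35
position: [0.4271, -0.1185, 0.2196]
tcp_rot: [[0.183, 0.983, -0.002], [0.983, -0.183, 0.001], [0.001, -0.002, -1.0]]
force: [-0.8, 1.1, -0.5]
opening: 0.374
```

Emit:
{"method": "play_rows", "body": {
  "plan": [
    [[0,0,-0.3,0,0,0,-1],[0,0,-0.6,0,0,0,-1],[0,0,-0.6,0,0,0,-1],[0,0,-0.4,0,0,0,-1],[0,0,-0.2,0,0,0,-1],[0,0,0,0,0,0,-1],[0,0,0,0,0,0,-1]]
  ]
}}

```text
time_s: 12.05
position: [0.4284, -0.1167, 0.1159]
tcp_rot: [[0.179, 0.984, 0.0], [0.984, -0.179, -0.0], [-0.0, 0.0, -1.0]]
force: [0.4, -0.6, -0.1]
opening: 0.373
```

```bash
python3 - <<'E'
from h import *
s=read_state();p=s["position"];print(p,s["time_s"],s["opening"]*87,s["tcp_rot"][:,1])
i=capture("side"); j=capture("top")
for n,im in(("side",i),("top",j)):
    cv2.imwrite(f"pics/at_{n}.png",im[:,:,::-1])
    h=cv2.cvtColor(im,cv2.COLOR_RGB2HSV); m=((h[...,0]<12)&(h[...,1]>170)&(h[...,2]>80)).astype(np.uint8)
    k,_,st,c=cv2.connectedComponentsWithStats(m); print(n,[(st[a],c[a].round(1)) for a in range(1,k) if st[a][4]>15])
    print(proj(n,p+[0,0,.0335+.009]))
E
```

```text
[ 0.42841399 -0.11673753  0.11585342] 12.05 32.435623101103076 [ 9.83826080e-01 -1.79125839e-01  4.20914712e-04]
side [(array([348, 173,  13,   9,  88], dtype=int32), array([354.4, 177.1]))]
[354.20396513 174.20346611]
top []
[435.97522913 292.067731  ]
```

Emit:
{"method": "play_rows", "body": {
  "plan": [
    [[-0.01,-0.11,0,0,0,0,-1],[0,-0.11,-0.1,0,0,0,-1],[0,0,-0.2,0,0,0,-1],[0,0,-0.15,0,0,0,-1],[0,0,-0.05,0,0,0,-1],[0,0,0,0,0,0,-1],[0,0,0,0,0,0,-1]]
  ]
}}

```text
time_s: 12.85
position: [0.4275, -0.128, 0.0903]
tcp_rot: [[0.18, 0.984, -0.0], [0.984, -0.18, 0.0], [0.0, -0.001, -1.0]]
force: [0.1, -0.6, 0.4]
opening: 0.375
```

```bash
python3 - <<'E'
from h import *
q=[.48441,-.20645931,np.radians(-10.2576)]
s=read_state();p=s["position"];print(p,s["time_s"],s["opening"]*87,s["force"])
i=capture("side")[:,:,::-1];j=capture("top")[:,:,::-1]
o=np.array([300,135]);k=5
a=cv2.resize(i[135:245,300:385],None,fx=k,fy=k,interpolation=cv2.INTER_CUBIC)
b=cv2.resize(cv2.imread("pics/side0.png")[135:245,300:370],None,fx=k,fy=k,interpolation=cv2.INTER_CUBIC)
def mk(im,X,c): cv2.circle(im,tuple(int(round(v)) for v in (proj("side",X)-o+.5)*k),2,c,-1)
for im in(a,b):
  for x,y in((-.041,.093),(-.041,.043),(.0055,.068),(-.01,.0835),(-.01,.0525)): mk(im,mix(q,[x,y,.112]),(0,255,0))
  mk(im,mix(q,[-.005,-.07,.1]),(0,0,255)); mk(im,mix(q,[-.075,.125,.016]),(0,0,255)); mk(im,mix(q,[.075,.125,.016]),(0,0,255))
mk(a,p+[0,0,.0283+.014],(255,255,0)); mk(a,p+[0,0,.0283-.094],(255,255,0))
cv2.imwrite("pics/c10.png",np.hstack([a,b]))
E
```

```text
[ 0.42746698 -0.12801027  0.09027684] 12.85 32.59686263291382 [ 0.07400685 -0.63197479  0.42484326]
```

View pics/c10.png

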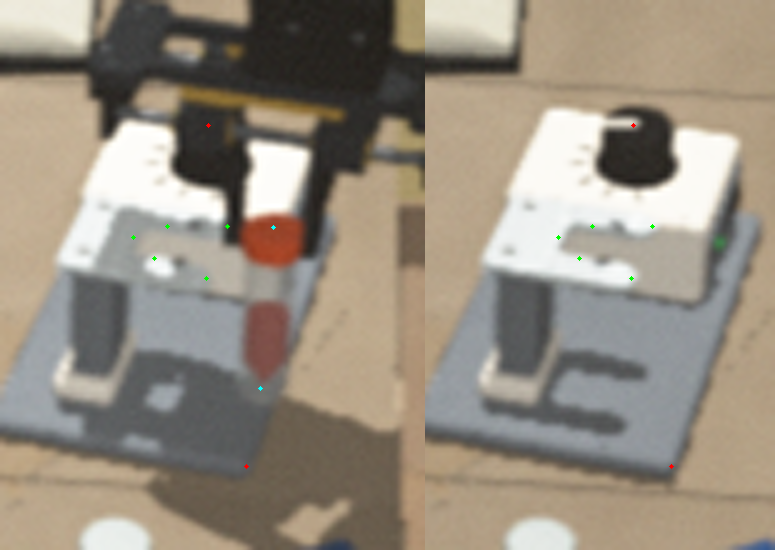

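The model markers match the side view to about 1 px. Next I slide in along the slot direction.

Emit:
{"method": "play_rows", "body": {
  "plan": [
    [[0.138,-0.024,0,0,0,0,-1],[0.138,-0.024,0,0,0,0,-1],[0.138,-0.024,0,0,0,0,-1],[0.138,-0.024,0,0,0,0,-1],[0.1,-0.018,0,0,0,0,-1],[0,0,0,0,0,0,-1]]
  ]
}}

```text
time_s: 13.55
position: [0.4613, -0.1342, 0.0905]
tcp_rot: [[0.18, 0.984, 0.001], [0.984, -0.18, -0.001], [-0.0, 0.001, -1.0]]
force: [0.4, -0.4, 1.1]
opening: 0.377
```

Emit:
{"method": "play_rows", "body": {
  "plan": [
    [[0.1,-0.018,0,0,0,0,-1],[0.1,-0.018,0,0,0,0,-1],[0.1,-0.018,0,0,0,0,-1],[0,0,0,0,0,0,-1]]
  ]
}}

```text
time_s: 13.95
position: [0.4763, -0.137, 0.0906]
tcp_rot: [[0.18, 0.984, 0.001], [0.984, -0.18, -0.001], [-0.0, 0.001, -1.0]]
force: [-0.8, -0.7, -0.1]
opening: 0.378
```

Emit:
{"method": "play_rows", "body": {
  "plan": [
    [[0.1,-0.012,0,0,0,0,-1],[0.1,-0.012,0,0,0,0,-1],[0,0,0,0,0,0,-1],[0,0,0,0,0,0,-1]]
  ]
}}

```text
time_s: 14.35
position: [0.4857, -0.138, 0.0905]
tcp_rot: [[0.18, 0.984, 0.001], [0.984, -0.18, -0.001], [-0.0, 0.001, -1.0]]
force: [0.1, -0.7, -0.5]
opening: 0.376
```

```bash
python3 - <<'E'
from h import *
s=read_state();p=s["position"];print(p,s["time_s"],s["opening"]*87,s["force"],s["moment"])
i=capture("side"); h=cv2.cvtColor(i,cv2.COLOR_RGB2HSV); m=((h[...,0]<12)&(h[...,1]>170)&(h[...,2]>80)).astype(np.uint8)
k,_,st,c=cv2.connectedComponentsWithStats(m); print([(st[a],c[a].round(1)) for a in range(1,k) if st[a][4]>15])
for z in(.0283+.014,.0283,.0283+.007):print(proj("side",p+[0,0,z]))
print("seat cap mid",proj("side",[.4867,-.1378,.119]))
E
```

```text
[ 0.48570696 -0.13801685  0.09054607] 14.35 32.75206519156701 [ 0.08625048 -0.67705476 -0.45023101] [-0.15242803 -0.13332469  0.0261537 ]
[(array([327, 175,  11,   9,  81], dtype=int32), array([332.3, 179.1]))]
[332.25471927 176.40074391]
[332.0626636  180.75189118]
[332.15836527 178.5837071 ]
seat cap mid [331.68948326 180.72837032]
```

Emit:
{"method": "play_rows", "body": {
  "plan": [
    [[0.01,-0.002,-0.03,0,0,0,-1],[0,0,-0.03,0,0,0,-1],[0,0,-0.03,0,0,0,-1],[0,0,0,0,0,0,-1]]
  ]
}}

```text
time_s: 14.8
position: [0.4856, -0.138, 0.0858]
tcp_rot: [[0.18, 0.984, -0.0], [0.984, -0.18, -0.0], [-0.0, -0.0, -1.0]]
force: [-0.7, -2.2, 0.1]
opening: 0.373
```

Emit:
{"method": "play_rows", "body": {
  "plan": [
    [[0,0,-0.02,0,0,0,-1],[0,0,0,0,0,0,-1]]
  ]
}}

```text
time_s: 15.0
position: [0.4857, -0.138, 0.0849]
tcp_rot: [[0.18, 0.984, 0.0], [0.984, -0.18, -0.0], [-0.0, 0.0, -1.0]]
force: [-0.0, -1.5, 1.4]
opening: 0.374
```

Emit:
{"method": "play_rows", "body": {
  "plan": [
    [[0,0,-0.02,0,0,0,-1],[0,0,0,0,0,0,-1]]
  ]
}}

```text
time_s: 15.2
position: [0.4857, -0.138, 0.084]
tcp_rot: [[0.18, 0.984, 0.0], [0.984, -0.18, -0.0], [-0.0, 0.0, -1.0]]
force: [-0.1, -2.4, 0.8]
opening: 0.377
```

Emit:
{"method": "play_rows", "body": {
  "plan": [
    [[0,-0.01,-0.02,0,0,0,-1],[0,0,0,0,0,0,-1]]
  ]
}}

```text
time_s: 15.4
position: [0.4857, -0.1381, 0.0831]
tcp_rot: [[0.18, 0.984, 0.0], [0.984, -0.18, 0.0], [0.0, 0.0, -1.0]]
force: [-0.4, -0.9, 2.4]
opening: 0.377
```

Emit:
{"method": "play_rows", "body": {
  "plan": [
    [[0,0,-0.01,0,0,0,-1],[0,0,0,0,0,0,-1]]
  ]
}}

```text
time_s: 15.6
position: [0.4857, -0.1382, 0.083]
tcp_rot: [[0.18, 0.984, 0.0], [0.984, -0.18, 0.0], [0.0, 0.0, -1.0]]
force: [-0.1, -0.1, 5.7]
opening: 0.374
```

The cap has landed on the plate at TCP z = 0.083, which matches an underside height of about 0.112, with no lateral force. I release and raise.

Emit:
{"method": "play_rows", "body": {
  "plan": [
    [[0,0,0,0,0,0,-0.15],[0,0,0,0,0,0,0],[0,0,0,0,0,0,0.2],[0,0,0,0,0,0,0.3],[0,0,0,0,0,0,0.3],[0,0,0,0,0,0,0.3],[0,0,0.1,0,0,0,0.3],[0,0,0.3,0,0,0,0.3],[0,0,0.6,0,0,0,0.3],[0,0,0.8,0,0,0,0.3],[0,0,0.2,0,0,0,0.3]]
  ]
}}

```text
time_s: 16.7
position: [0.4882, -0.1396, 0.1866]
tcp_rot: [[0.18, 0.984, 0.007], [0.984, -0.18, -0.004], [-0.002, 0.008, -1.0]]
force: [0.8, -1.6, -0.1]
opening: 0.647
```

```bash
python3 - <<'E'
from h import *
s=read_state();p=s["position"];print(p,s["time_s"],s["opening"]*87,s["joint_positions"])
i=capture("side");cv2.imwrite("pics/rel_side.png",i[:,:,::-1]); h=cv2.cvtColor(i,cv2.COLOR_RGB2HSV); m=((h[...,0]<12)&(h[...,1]>170)&(h[...,2]>80)).astype(np.uint8)
k,_,st,c=cv2.connectedComponentsWithStats(m); print([(st[a],c[a].round(1)) for a in range(1,k) if st[a][4]>15])
print("seat cap top/mid",proj("side",[.4867,-.1378,.126]),proj("side",[.4867,-.1378,.119]))
E
```

```text
[ 0.48815168 -0.13957936  0.18655561] 16.7 56.2527947180624 [-2.85898717e+01  2.11770612e+01  9.91940604e+01  7.53872207e-03
  5.91646114e+01 -1.82237661e+01]
[(array([328, 178,  10,   8,  72], dtype=int32), array([332.5, 181.5]))]
seat cap top/mid [331.78393147 178.559783  ] [331.68948326 180.72837032]
```

Emit:
{"method": "play_rows", "body": {
  "plan": [
    [[-0.06,-0.3,0,0,0,0,0.7],[-0.1,-0.6,0,0,0,0,0.7],[-0.1,-0.7,0,0,0,0,0.7],[-0.1,-0.7,0,0,0,0,0.7],[-0.04,-0.4,-0.2,0,0,0,0.7],[0,0,-0.5,0,0,0,0.7],[0,0,-0.5,0,0,0,0.7],[0,0,-0.3,0,0,0,0.7],[0,0,0,0,0,0,0.7],[0,0,0,0,0,0,0.7]]
  ]
}}

```text
time_s: 17.75
position: [0.4646, -0.2734, 0.1062]
tcp_rot: [[0.181, 0.984, -0.002], [0.984, -0.181, 0.002], [0.001, -0.003, -1.0]]
force: [0.7, -1.1, -1.4]
opening: 0.848
```

Emit:
{"method": "play_rows", "body": {
  "plan": [
    [[0.044,-0.022,-0.2,0,0,0,0.7],[0,0,-0.4,0,0,0,0.7],[0,0,-0.4,0,0,0,0.7],[0,0,-0.15,0,0,0,0.7],[0,0,0,0,0,0,0.7],[0,0,0,0,0,0,0.7]]
  ]
}}

```text
time_s: 18.35
position: [0.4684, -0.2749, 0.0505]
tcp_rot: [[0.18, 0.984, 0.001], [0.984, -0.18, -0.001], [-0.001, 0.001, -1.0]]
force: [0.4, 0.8, 0.3]
opening: 0.853
```

```bash
python3 - <<'E'
from h import *
s=read_state();p=s["position"];print(p,s["time_s"],s["opening"]*87,s["force"])
j=capture("top");cv2.imwrite("pics/d_top.png",j[:,:,::-1])
h=cv2.cvtColor(j,cv2.COLOR_RGB2HSV); m=((h[...,0]<12)&(h[...,1]>170)&(h[...,2]>80)).astype(np.uint8)
k,_,st,c=cv2.connectedComponentsWithStats(m); print([(st[a],c[a].round(1)) for a in range(1,k) if st[a][4]>15], proj("top",[.4867,-.1378,.126]))
E
```

```text
[ 0.46839901 -0.27485485  0.05052449] 18.35 74.22247262844647 [0.41731607 0.82670335 0.29363257]
[(array([434, 257,  13,  13,  95], dtype=int32), array([438.9, 261.8]))] [443.50744241 263.64087052]
```

Emit:
{"method": "play_rows", "body": {
  "plan": [
    [[-0.02,0,-0.04,0,0,0,0.2],[0,0,0,0,0,0,0],[0,0,0,0,0,0,-0.2],[0,0,0,0,0,0,-0.5],[0,0,0,0,0,0,-1],[0,0,0,0,0,0,-1],[0,0,0,0,0,0,-1],[0,0,0,0,0,0,-1]]
  ]
}}

```text
time_s: 19.2
position: [0.4652, -0.2739, 0.048]
tcp_rot: [[0.179, 0.984, -0.003], [0.984, -0.179, 0.001], [0.001, -0.003, -1.0]]
force: [-5.4, 0.5, 4.3]
opening: 0.477
```

Emit:
{"method": "play_rows", "body": {
  "plan": [
    [[-0.016,0,0,0,0,-0.028,-1],[0,0,0,0,0,-0.028,-1],[0,0,0,0,0,-0.028,-1],[0,0,0,0,0,-0.028,-1],[0,0,0,0,0,-0.028,-1],[0,0,0,0,0,-0.028,-1],[0,0,0,0,0,0,-1]]
  ]
}}

```text
time_s: 19.9
position: [0.4666, -0.2746, 0.048]
tcp_rot: [[0.651, 0.759, 0.001], [0.759, -0.651, -0.0], [0.0, 0.001, -1.0]]
force: [-0.9, -0.1, 0.4]
opening: 0.475
```

Emit:
{"method": "play_rows", "body": {
  "plan": [
    [[0,0,0,0,0,-0.028,-1],[0,0,0,0,0,-0.028,-1],[0,0,0,0,0,-0.028,-1],[0,0,0,0,0,-0.028,-1],[0,0,0,0,0,-0.028,-1],[0,0,0,0,0,-0.028,-1],[0,0,0,0,0,-0.028,-1],[0,0,0,0,0,-0.028,-1],[0,0,0,0,0,-0.028,-1],[0,0,0,0,0,0,-1]]
  ]
}}

```text
time_s: 20.9
position: [0.4678, -0.2767, 0.0481]
tcp_rot: [[0.997, 0.072, 0.004], [0.072, -0.997, -0.004], [0.003, 0.004, -1.0]]
force: [1.5, -5.5, -3.2]
opening: 0.476
```

Emit:
{"method": "play_rows", "body": {
  "plan": [
    [[0,0,0,0,0,-0.028,-1],[0,0,0,0,0,-0.028,-1],[0,0,0,0,0,-0.028,-1],[0,0,0,0,0,-0.028,-1],[0,0,0,0,0,-0.028,-1],[0,0,0,0,0,-0.028,-1],[0,0,0,0,0,-0.028,-1],[0,0,0,0,0,-0.026,-1],[0,0,0,0,0,0,-1],[0,0,0,0,0,0,-1]]
  ]
}}

```text
time_s: 21.9
position: [0.4673, -0.2787, 0.0481]
tcp_rot: [[0.812, -0.583, 0.003], [-0.583, -0.812, -0.007], [0.006, 0.004, -1.0]]
force: [-1.5, -10.7, -3.5]
opening: 0.474
```

```bash
python3 - <<'E'
from h import *
s=read_state();y=s["tcp_rot"][:,1];print(s["position"],np.degrees(np.arctan2(y[1],y[0])),s["force"],s["moment"],s["opening"]*87,s["joint_positions"][5],s["time_s"])
E
```

```text
[ 0.46726885 -0.27865149  0.04811991] -125.67743751838358 [ -1.50007196 -10.66564936  -3.51785252] [-1.68283348  0.37945547 -0.03352097] 41.2646155354246 83.40143501731237 21.9
```

Emit:
{"method": "play_rows", "body": {
  "plan": [
    [[0,-0.03,0,0,0,-0.012,-1],[0,0,0,0,0,-0.012,-1],[0,0,0,0,0,0,-1],[0,0,0,0,0,0,-1]]
  ]
}}

```text
time_s: 22.3
position: [0.4671, -0.2788, 0.0481]
tcp_rot: [[0.766, -0.643, 0.002], [-0.643, -0.766, -0.005], [0.005, 0.002, -1.0]]
force: [-1.1, -7.7, -2.9]
opening: 0.474
```

Emit:
{"method": "play_rows", "body": {
  "plan": [
    [[0,0,0,0,0,0,-0.02],[0,0,0,0,0,0,0.2],[0,0,0,0,0,0,0.7],[0,0,0,0,0,0,0.7],[0,0,0,0,0,0,0.7],[0,0,0,0,0,0,0.7],[0,0,0.4,0,0,0,0.7],[0,0,0.8,0,0,0,0.7],[0,0,0.8,0,0,0,0.7],[0,0,0.8,0,0,0,0.7],[0,0,0.4,0,0,0,0.7]]
  ]
}}

```text
time_s: 23.4
position: [0.4675, -0.2769, 0.2117]
tcp_rot: [[0.764, -0.646, 0.005], [-0.646, -0.764, -0.004], [0.006, -0.0, -1.0]]
force: [-0.1, -1.0, 0.3]
opening: 0.85
```

Emit:
{"method": "play_rows", "body": {
  "plan": [
    [[-0.4,-0.7,0,0,0,0,0.7],[-0.5,-0.8,0,0,0,0,0.7],[-0.5,-0.8,0,0,0,0,0.7],[-0.5,-0.8,0,0,0,0,0.7],[-0.5,-0.8,0,0,0,0,0.7],[-0.5,-0.8,0,0,0,0,0.7],[-0.3,-0.6,0,0,0,0,0.7],[0,0,0,0,0,0,0.7]]
  ]
}}

```text
time_s: 24.2
position: [0.3034, -0.5455, 0.2077]
tcp_rot: [[0.76, -0.65, -0.0], [-0.65, -0.76, -0.003], [0.002, 0.002, -1.0]]
force: [0.3, 0.7, -0.2]
opening: 0.849
```

```bash
python3 - <<'E'
from h import *
s=read_state();print(s["position"],s["time_s"],s["force"])
t=capture("top")[:,:,::-1];i=capture("side")[:,:,::-1];cv2.imwrite("pics/f_top.png",t);cv2.imwrite("pics/f_side.png",i)
r=lambda i,x,y,w,h,k:cv2.resize(i[y:y+h,x:x+w],None,fx=k,fy=k,interpolation=cv2.INTER_CUBIC)
o=np.zeros((600,800,3),np.uint8)
o[:392,:544]=r(t,400,222,136,98,4)
o[:375,545:795]=r(i,300,145,50,75,5)
o[395:595,:760]=r(t,130,222,250,100,2)[:200,:500].copy() if False else cv2.resize(t[222:322,130:380],(760,200))
cv2.imwrite("pics/final.png",o)
E
```

```text
[ 0.30341931 -0.54549133  0.20771836] 24.2 [ 0.32532506  0.73987537 -0.24382184]
```

View pics/final.png

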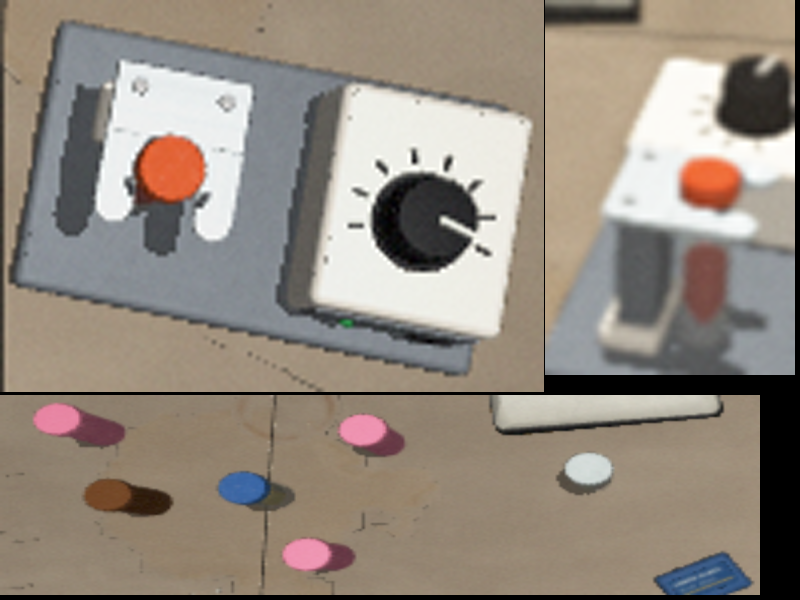

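The final view shows the red cap centred at (171,168) behind both lips (130,186) and (202,200), flat, with the body upright in the slot. The pointer runs from (440,218) to (475,239), about 25–30° below the image's right, which is the last stop (7 = 3 + 4). The bystanders have not moved.

```bash
python3 - <<'E'
from h import *
q=[.48441,-.20645931,np.radians(-10.2576)]
for k in(6,7):
    a=np.radians(105-30*k);print(k,(proj("top",mix(q,[-.005+.016*np.cos(a),-.07+.016*np.sin(a),.1]))-[399.6,221.6])*4)
print(hand_in())
E
```

```text
6 [470.21562631 214.43585448]
7 [467.73152272 230.49759522]
the job is handed in; nothing more can be done
None
```

The red-capped tube is hanging in the mixer's slot and released. The dial is four clicks clockwise from where it stood, at the last stop (3 to 7), also released. I handed the job in at about 24 s, with the arm well clear.

**Last checks**
- **Tube:** as I lowered it, the cap met the plate with its underside at about 111 mm, against 112 mm nominal. In the final pictures it looks flat, behind both lips, with the body upright. The top camera puts the cap about 1 mm to the left of my estimated seat centre, which is within the play.
- **Dial:** the seen pointer end at (475,239) is closer to the prediction for stop 7, (468,230), than for stop 6, (470,214). It is about 11 crop pixels (3 image pixels) from the stop 7 prediction, roughly the same mismatch my dial estimate had at the start. The gripper turned about 120° without losing the knob.
- **Bystanders:** the blue and white tubes, the tin and the look-alikes stand where they were. I did not check the beaker in the final picture, but the arm never went near it.

**What disagreed**
- **Fingertip height:** the real fingertips were about 33.5 mm above the reported TCP. I found this when my first grasp closed above the cap without touching it. I then measured the offset by pressing gently on the cap top (up to 22 N) and used it from there on.
- **Dial axis:** it seemed to lie a few mm off my estimate. The side force while turning stayed around 11 N.

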